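Change over to the other capsule bin

TASK

Change over the two lidded capsule bins: shut the bin that stands open, letting its lid down so that it does not slam, and flip the other bin's lid back past upright so that it stays open by itself. Work the lids with light pushes and hooks of the fingers only, without pinching or gripping anything; do not lift or shove the bins, and leave everything else on the bench where it is.

Things in the scene. Friction and masses are not known exactly. Their poses are not given: they have to be found in the camera images.
- bin_a: the box of the bin whose lid stands open at the start: free-standing stainless box, about 2 kg in all, 140 mm deep (its x), 170 mm wide (its y), 110 mm high, full of coffee capsules. Origin at the centre of its underside; its x axis points from the front (handle side, about the robot's left) to the rear (hinge side), z up
- lid_a (a joint): angle of the lid of bin_a, rad: 0 shut and level, growing as its front rises and swings over to the rear; 1.57 upright, 1.83 leaning back on its stop. A free, plain hinge: short of upright the lid (about 0.35 kg) falls shut, past it the lid falls back and stays. 3 mm sheet, edges turned 11 mm down, front edge 153 mm ahead of the hinge line when shut
- hinge_a (a point): middle of the hinge line of bin_a, 74 mm behind the box's centre and 112 mm above its underside; the line runs along the bin's y
- bar_a (a point): middle of the handle's cross bar on that lid; moves with the lid. Handle: 8 mm steel rod, the bar 110 mm long, parallel to the hinge line, with a leg from each end to the lid's top. Shut: bar 186 mm ahead of the hinge line and 24 mm above it, 28 mm clear of the lid's front edge, nothing under it but the bench. Open on the stop: 71 mm behind the line, 174 mm above it
- bin_b: the box of the bin whose lid is shut at the start: free-standing stainless box, about 2 kg in all, 140 mm deep (its x), 170 mm wide (its y), 110 mm high, full of coffee capsules. Origin at the centre of its underside; its x axis points from the front (handle side, about the robot's left) to the rear (hinge side), z up
- lid_b (a joint): angle of the lid of bin_b, rad: 0 shut and level, growing as its front rises and swings over to the rear; 1.57 upright, 1.83 leaning back on its stop. A free, plain hinge: short of upright the lid (about 0.35 kg) falls shut, past it the lid falls back and stays. 3 mm sheet, edges turned 11 mm down, front edge 153 mm ahead of the hinge line when shut
- hinge_b (a point): middle of the hinge line of bin_b, 74 mm behind the box's centre and 112 mm above its underside; the line runs along the bin's y
- bar_b (a point): middle of the handle's cross bar on that lid; moves with the lid. Handle: 8 mm steel rod, the bar 110 mm long, parallel to the hinge line, with a leg from each end to the lid's top. Shut: bar 186 mm ahead of the hinge line and 24 mm above it, 28 mm clear of the lid's front edge, nothing under it but the bench. Open on the stop: 71 mm behind the line, 174 mm above it
- tamper: steel coffee tamper, 54 mm across and 88 mm tall, standing between the two bins; origin at the centre of its underside; to be left alone
- pitcher: steel milk pitcher, 84 mm across and 105 mm tall; origin at the centre of its underside; to be left alone
- portafilter: portafilter (steel bowl with a black handle, about 210 mm long and 35 mm tall); origin at the centre of its underside; to be left alone
- syrup: amber syrup bottle, 64 mm across and 210 mm tall; origin at the centre of its underside; to be left alone
- cup: white cup, 76 mm across and 62 mm tall; origin at the centre of its underside; to be left alone
- jar: glass jar with a steel cap, 72 mm across and 100 mm tall; origin at the centre of its underside; to be left alone
- spoon: steel spoon, 160 mm long, lying flat; origin at the centre of its underside; to be left alone

How it is judged:
At the end, for the whole second after the job is handed in: The lid that stood open is fully shut (within 0.05 rad), the other leans back on its stop (beyond 1.7 rad), both at rest with nothing holding them; both bins stand flat within 50 mm of where they were, and every other thing within 30 mm of where it was (value of joint lid_a below 0.05 rad and value of joint lid_b above 1.7 rad and velocity of joint lid_a between -0.1 and 0.1 rad/s and linear speed of each of bin_a, bin_b below 0.02 m/s and distance of each of bin_a, bin_b from where it was at the start of the episode below 0.05 m and angle between each of bin_a, bin_b's own z axis and vertical below 0.05 rad and velocity of joint lid_b between -0.1 and 0.1 rad/s and distance of each of tamper, pitcher, portafilter, syrup, cup, jar, spoon from where it was at the start of the episode below 0.03 m); the robot touches nothing.
It fails at once if the lid being shut slams: it comes down faster than 5 rad/s in the last 0.3 rad (a drop from more than about a finger's breadth) (value of joint lid_a below 0.3 rad and velocity of joint lid_a below -5 rad/s).
It fails at once if a bin is lifted (20 mm) or tipped (0.2 rad) (height (world z) of any of bin_a, bin_b above 0.02 m or angle between any of bin_a, bin_b's own z axis and vertical above 0.2 rad).
It fails at once if a bin is shoved more than 50 mm (distance of any of bin_a, bin_b from where it was at the start of the episode above 0.05 m).
It fails at once if a bin, its lid or handle is pinched or pushed hard (over 25 N on the fingers) (contact force between the fingers and bin_a above 25 N or contact force between the fingers and bin_b above 25 N).
It fails at once if another thing on the bench is moved more than 30 mm or picked up (distance of any of tamper, pitcher, portafilter, syrup, cup, jar, spoon from where it was at the start of the episode above 0.03 m).
It also fails if it takes over 61 s, if anything falls off the work surface, if the arm or the gripper's body presses on something with over 40 N, if the wrist force passes 120 N, or if a joint passes its speed limit or range.

ROBOT

A 6-joint arm with a two-finger parallel gripper is mounted at the origin on the work surface. World frame = base frame: x ahead of the robot, y to its left, z up, the work surface at z = 0. Lengths are in m, angles in rad, forces in N, time in s.
With the tool pointing down it reaches from about 0.3 to 0.875 m from the base axis. Payload 6.4 kg.
Tool frame: the origin (TCP) lies midway between the tips of the shut fingers; the grasp point (between the pads) lies 19 mm behind it; z points along the fingers, y is the direction in which the jaws open and shut (so a half turn about z gives the same grasp; the last joint's range is limited). The gripper opens to 88 mm and grips with 3 to 60 N. Pads are 18 mm wide; open, the fingers measure 123 mm over their backs; the gripper's body (75 mm by 187 mm) begins 45 mm behind the grasp point.
Start: joints at [-1.356, 0.181, 1.607, -0, 1.354, -0.206], TCP at [0.235, -0.525, 0.2] pointing down, gripper open.
Joint ranges: [-2.99, 2.99], [-0.89, 2.07], [0.3, 2.58], [-1.14, 4.28], [0, 2.63], [-3.12, 3.12]. Speed limits (rad/s): [2.57, 2.57, 3.01, 3.14, 3.14, 3.14].

INTERFACE

Orientations are given as a rotation vector (axis times angle).
In Python, from bench import get_obs, get_image, job_done gives the robot as it stands.
- The arm moves only by the tool apply_moves, never from a script. Its argument "moves" is a list of rows, each a list of 5 numbers: the finger opening in mm, from 0 to 88.1, then the shift along the tool's x, y, z in units of 40 mm (1.0 is 40 mm), then the turn about the tool's z in units of 6 degrees (1.0 is 6 degrees). A call has 1 to 8 rows; each row shifts and turns the commanded pose from where the row before left it, along the tool's axes as they then stand; what a row does not reach is not made up. A row lasts 1/10 s, in which the tool goes at most 50 mm and 8.59 degrees, less where a joint would pass 70% of its speed; a pose out of reach is approached as far as the arm can. A call is refused whole if a number of a shift passes 1 or a number of a turn 1, either way. A call with a gripper value outside its range is refused whole. The fingers move at their own pace and stop on an object; "grip_force" is the grip in N (left out, the last holds). Time passes only in rows, so rows that do not move let the fingers close. It gives the time, the measured TCP pose, the force and the opening at its end, in the units of the state.
- get_obs(): the state, without advancing time (a new reading comes with each control period).
- get_image(name): name is "scene" or "top" or "wrist"; returns a dict with "image" (480x640x3 uint8, red, green, blue), "range_z" (480x640 float32, m along the optical axis (not along the pixel's ray), 0 where there is no reading), "intrinsics" (3x3 intrinsics, pixels), "extrinsics" (4x4, takes a point from world to camera coordinates). Camera axes: x right, y up, looking along -z (the intrinsics and any distortion apply to the point x, -y, -z); pixel columns grow to the right and rows downward; lengths in m; the calibration is good to about 2 mm. A picture is of the moment at which its call begins.
- job_done(): hands the job in, once; it reports no verdict.
The state is a dict: "time_s": time; "joint_positions": joint angles; "qd": joint speeds; "effort": joint torques, N m; "eef_pos": TCP position; "ee_rot": TCP orientation; "contact_force": force on the tool from outside, world axes, zero at the start; "torque": the same for the moment, N m; "width": finger opening in m.
Only numpy, scipy, OpenCV 4.12 (cv2) and the standard library are available. Lean on these libraries where they do the work, as an engineer would, in place of code of your own. Each camera call takes 0.05 s, during which the arm holds its last target.

## Working session

There is one attempt and no reset: what is moved stays moved. The work goes in short steps, Python scripts to look and compute and a tool call to move; the robot and the scene stay as the last step left them, time stands still between calls to the robot, and variables do not carry over. Pictures are saved under pics/ and viewed, and the job is handed in when it is done.

Besides the shell and the picture viewer there is one more tool, called after ">>>" as a command line: name --pt "numbers of a row" for each row, then --argument value for the rest. apply_moves: Moves the arm, as the interface text tells. Its arguments: {"type":"object","properties":{"moves":{"type":"array","items":{"type":"array","items":{"type":"number"}}},"grip_force":{"type":"number"}},"required":["moves"]}

```bash
mkdir -p pics; ls; python3 - <<'E'
from bench import *
import cv2,numpy as np
print(get_obs())
for n in ["scene","top","wrist"]:
    d=get_image(n); cv2.imwrite(f"pics/{n}0.png",d["image"][:,:,::-1]); np.savez(f"pics/{n}0.npz",**d)
    print(n,d["intrinsics"].tolist(),np.round(d["extrinsics"],4).tolist())
E
```

```text
pics
{'time_s': 0.0, 'joint_positions': array([-1.35633723e+00,  1.81499684e-01,  1.60794840e+00, -3.11415242e-05,
        1.35378020e+00, -2.06289435e-01]), 'qd': array([-0.00028935,  0.00012889, -0.00256093,  0.00127076,  0.000194  ,
       -0.00067933]), 'effort': array([-3.07999733e-03, -4.33875632e+01, -3.41850436e+01,  7.00590899e-02,
        3.86611302e-02, -1.47175033e-04]), 'eef_pos': array([ 0.23474398, -0.52428145,  0.19946224]), 'ee_rot': array([-3.07072777e+00, -6.55714805e-01,  5.82251608e-05]), 'contact_force': array([-0.58802839,  0.13331193, -0.7499679 ]), 'torque': array([ 0.02244223, -0.01466124, -0.0307401 ]), 'width': 0.0883698708287196}
scene [[602.6472811044646, 0.0, 308.46858012531624], [0.0, 602.6472811044646, 239.75935011645322], [0.0, 0.0, 1.0]] [[-0.5267, 0.85, 0.006, 0.2891], [-0.586, -0.3682, 0.7219, 0.2626], [0.6158, 0.3767, 0.692, -1.9704], [0.0, 0.0, 0.0, 1.0]]
top [[511.3595998905314, 0.0, 325.6689934982598], [0.0, 511.3595998905314, 234.97791449312186], [0.0, 0.0, 1.0]] [[0.0119, -0.9999, -0.005, -0.0062], [0.9758, 0.0105, 0.2184, -0.6029], [-0.2183, -0.0074, 0.9759, -1.0532], [0.0, 0.0, 0.0, 1.0]]
wrist [[405.9750783761271, 0.0, 317.10267685186477], [0.0, 405.9750783761271, 237.39560301979296], [0.0, 0.0, 1.0]] [[0.4078, -0.9131, -0.003, -0.5735], [0.8637, 0.3868, -0.3232, 0.043], [0.2962, 0.1292, 0.9463, -0.3952], [0.0, 0.0, 0.0, 1.0]]
```

View pics/scene0.png

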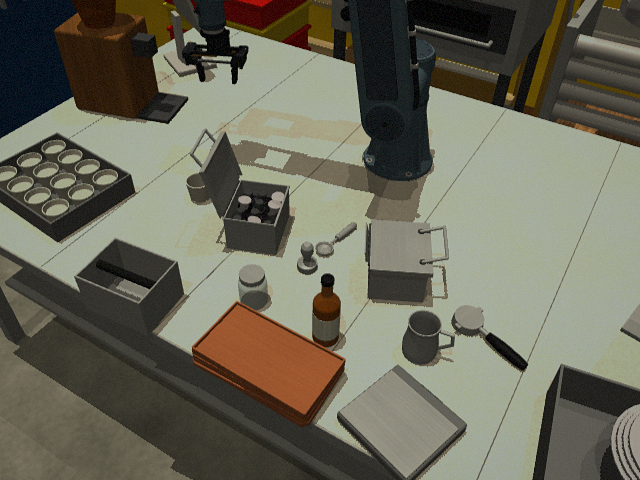

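View pics/top0.png

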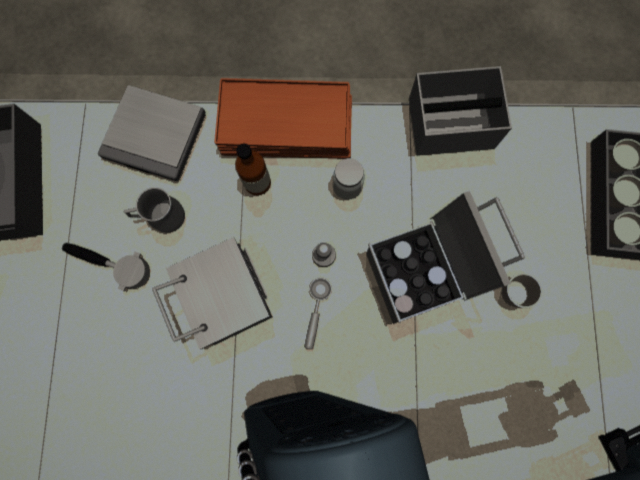

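```bash
python3 - <<'E'
import cv2
i=cv2.imread("pics/top0.png")
a=cv2.resize(i[180:340,350:560],None,fx=3.8,fy=3.7,interpolation=cv2.INTER_CUBIC)
b=cv2.resize(i[220:360,50:290],None,fx=3.3,fy=3.3,interpolation=cv2.INTER_CUBIC)
cv2.imwrite("pics/ta.png",a);cv2.imwrite("pics/tb.png",b)
E
cat > h.py <<'E'
import numpy as np,cv2
from scipy.spatial.transform import Rotation as R
def load(n): return dict(np.load(f"pics/{n}.npz"))
def ray(d,u,v):
    K=d["intrinsics"];E=d["extrinsics"]
    c=np.array([(u-K[0,2])/K[0,0],-(v-K[1,2])/K[1,1],-1.])
    Rm=E[:3,:3];o=-Rm.T@E[:3,3]
    return o,Rm.T@c
def onz(d,u,v,z):
    o,r=ray(d,u,v);return o+r*(z-o[2])/r[2]
def rng(d,u,v):
    o,r=ray(d,u,v);return o+r*d["range_z"][int(round(v)),int(round(u))]
def proj(d,p):
    K=d["intrinsics"];E=d["extrinsics"];c=E[:3,:3]@p+E[:3,3]
    return K[0,0]*c[0]/-c[2]+K[0,2],K[1,1]*-c[1]/-c[2]+K[1,2]
E
```

```text
(no output)
```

View pics/ta.png

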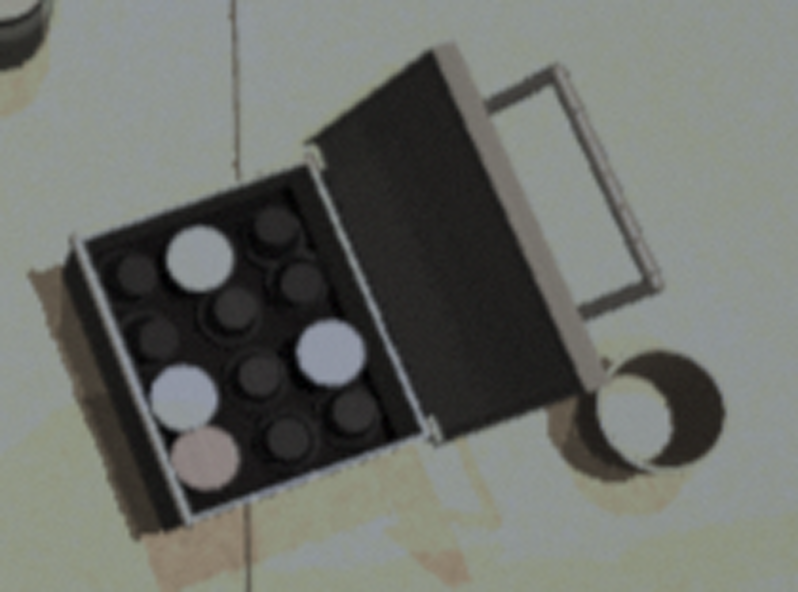

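View pics/tb.png

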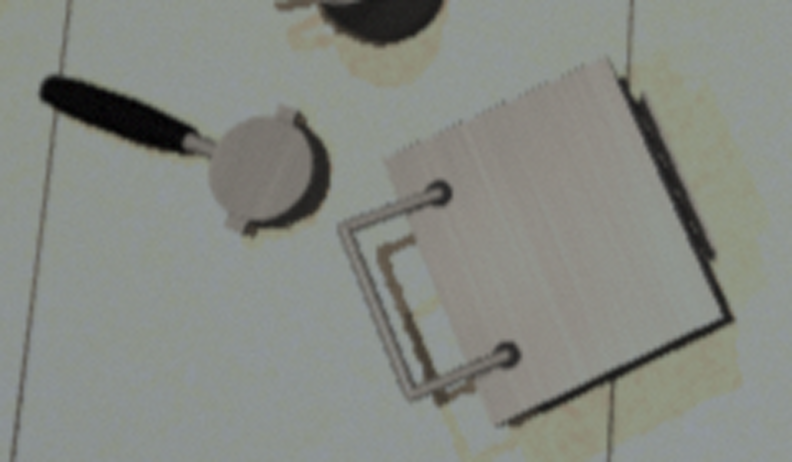

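```bash
python3 - <<'E'
from h import *
d=load("top0")
def A(x,y):return 350+x/3.8,180+y/3.7
def B(x,y):return 50+x/3.3,220+y/3.3
np.set_printoptions(precision=4,suppress=True)
def show(n,p,z): print(n,np.round(p,1),onz(d,*p,z),rng(d,*p))
show("A rimFL",A(78,240),.11);show("A rimFR",A(187,520),.11)
show("A hL",A(318,163),.112);show("A hR",A(430,433),.112)
show("A bar1",A(558,70),.286);show("A bar2",A(656,285),.286); show("A barm",A(607,178),.286)
show("A lidtopL",A(445,48),.258);show("A lidtopR",A(597,385),.258)
show("B bar1",B(345,230),.136);show("B bar2",B(411,395),.136);show("B barm",B(376,305),.136)
for p in [(388,158),(605,60),(730,318),(500,425)]: show("B lid",B(*p),.115)
for n,p,z in [("tamper",(324,250),.08),("spoon",(320,288),.01),("pf bowl",(130,270),.035),("pf handle",(66,247),.02),("cup",(520,292),.062),("jar",(349,174),.1),("syrup",(243,152),.21),("pitcher",(155,207),.105),("box",(460,110),.1),("slate",(155,130),.05)]: show(n,p,z)
E
```

```text
A rimFL [370.5 244.9] [ 0.573  -0.0938  0.11  ] [ 0.5729 -0.0938  0.1106]
A rimFR [399.2 320.5] [ 0.4172 -0.1508  0.11  ] [ 0.4172 -0.1508  0.1096]
A hL [433.7 224.1] [ 0.6188 -0.227   0.112 ] [ 0.6469 -0.2507 -0.0011]
A hR [463.2 297. ] [ 0.466  -0.2818  0.112 ] [ 0.4663 -0.2824  0.1098]
A bar1 [496.8 198.9] [ 0.6227 -0.3041  0.286 ] [ 0.6216 -0.3029  0.2896]
A bar2 [522.6 257. ] [ 0.5184 -0.3423  0.286 ] [ 0.518  -0.3414  0.2883]
A barm [509.7 228.1] [ 0.5696 -0.3234  0.286 ] [ 0.5681 -0.3212  0.2923]
A lidtopL [467.1 193. ] [ 0.642  -0.2598  0.258 ] [ 0.6413 -0.2591  0.2602]
A lidtopR [507.1 284.1] [ 0.4748 -0.3222  0.258 ] [ 0.4743 -0.321   0.2614]
B bar1 [154.5 289.7] [0.4712 0.3421 0.136 ] [0.4712 0.342  0.1363]
B bar2 [174.5 339.7] [0.3734 0.2944 0.136 ] [0.3735 0.2946 0.1354]
B barm [163.9 312.4] [0.4262 0.3195 0.136 ] [0.426  0.3183 0.14  ]
B lid [167.6 267.9] [0.5189 0.3261 0.115 ] [0.5194 0.3271 0.1119]
B lid [233.3 238.2] [0.5831 0.1934 0.115 ] [0.5832 0.1934 0.1146]
B lid [271.2 316.4] [0.4223 0.1084 0.115 ] [0.4281 0.1189 0.0201]
B lid [201.5 348.8] [0.3566 0.2453 0.115 ] [ 0.3564  0.274  -0.0036]
tamper [324 250] [0.5668 0.0037 0.08  ] [0.5648 0.0036 0.0901]
spoon [320 288] [0.4931 0.0124 0.01  ] [0.4937 0.0125 0.0051]
pf bowl [130 270] [0.5255 0.435  0.035 ] [0.5266 0.438  0.0275]
pf handle [ 66 247] [0.5789 0.592  0.02  ] [0.5787 0.5914 0.0212]
cup [520 292] [ 0.4833 -0.417   0.062 ] [ 0.4898 -0.4383  0.0048]
jar [349 174] [ 0.7322 -0.0489  0.1   ] [ 0.7326 -0.0489  0.0991]
syrup [243 152] [0.7371 0.1649 0.21  ] [0.7378 0.1652 0.2081]
pitcher [155 207] [0.6518 0.3668 0.105 ] [0.6797 0.4024 0.0048]
box [460 110] [ 0.8859 -0.2974  0.1   ] [ 0.933  -0.3233  0.0055]
slate [155 130] [0.8534 0.4022 0.05  ] [0.8558 0.4041 0.0447]
```

```bash
cat >> h.py <<'E'
H={'a':(np.array([.5445,-.2555,.112]),np.array([.342,-.940,0])),'b':(np.array([.504,.152,.112]),np.array([.442,-.897,0]))}
def geo(th):
    e=np.array([-np.cos(th),np.sin(th)]);n=np.array([np.sin(th),np.cos(th)])
    bar=.186*e+.024*n; lip=.153*e-.011*n
    return bar,lip
def state(bin_,s=None,z=None,w=0,yaw=True):
    from bench import get_obs
    o=get_obs();p=o["eef_pos"];M=R.from_rotvec(o["ee_rot"]).as_matrix()
    h,u=H[bin_];wv=np.array([-u[1],u[0],0]);d=p-h
    O=o["width"]
    print("t%.2f s=%.4f w=%.4f z=%.4f width=%.4f"%(o["time_s"],d@u,d@wv,d[2],O)," faces front %.4f rear %.4f"%(d@u-O/2,d@u+O/2),"F(u,w,z)",np.round([o["contact_force"]@u,o["contact_force"]@wv,o["contact_force"][2]],1))
    y=M[:,1]; sg=np.sign(y@u); a=np.arctan2(np.cross(y*sg,u)[2],y@u*sg)
    print(" yaw turn needed(units, about tool z): %.2f"%(np.degrees(-a)/6), "y.u",round(y@u,4),"y.w",round(y@wv,3),"x.u",round(M[:,0]@u,3),"x.w",round(M[:,0]@wv,3))
    if s is not None:
        t=h+u*s+wv*w+np.array([0,0,z]); print(" shift units tool now",np.round(M.T@(t-p)/.04,2), "after yaw (x,y,z): ", np.round(np.array([((t-p)@wv)*np.sign(M[:,0]@wv),((t-p)@u)*sg,-(t-p)[2]])/.04,2))
E
python3 - <<'E'
from h import *
state('a',.052,.30)
for th in np.r_[1.83,1.7,1.57,1.4,1.2,1,.8,.6,.5,.4,.3,.2,.1,.05,0]:
    b,l=geo(th);print("th%.2f bar s%.4f z%.4f lip s%.4f z%.4f front %.4f mintip %.4f"%(th,*b,*l,min(b[0]-.004,l[0]),b[1]+.004-.064))
E
```

```text
t0.15 s=0.1468 w=-0.3831 z=0.0876 width=0.0880  faces front 0.1028 rear 0.1909 F(u,w,z) [0.5 0.3 0.7]
 yaw turn needed(units, about tool z): 0.69 y.u 0.9977 y.w 0.072 x.u -0.072 x.w 0.998
 shift units tool now [ 9.72 -1.68 -5.3 ] after yaw (x,y,z):  [ 9.58 -2.37 -5.31]
th1.83 bar s0.0709 z0.1736 lip s0.0286 z0.1507 front 0.0286 mintip 0.1136
th1.70 bar s0.0478 z0.1814 lip s0.0088 z0.1531 front 0.0088 mintip 0.1214
th1.57 bar s0.0239 z0.1860 lip s-0.0111 z0.1530 front -0.0111 mintip 0.1260
th1.40 bar s-0.0080 z0.1874 lip s-0.0368 z0.1489 front -0.0368 mintip 0.1274
th1.20 bar s-0.0450 z0.1821 lip s-0.0657 z0.1386 front -0.0657 mintip 0.1221
th1.00 bar s-0.0803 z0.1695 lip s-0.0919 z0.1228 front -0.0919 mintip 0.1095
th0.80 bar s-0.1124 z0.1501 lip s-0.1145 z0.1021 front -0.1164 mintip 0.0901
th0.60 bar s-0.1400 z0.1248 lip s-0.1325 z0.0773 front -0.1440 mintip 0.0648
th0.50 bar s-0.1517 z0.1102 lip s-0.1395 z0.0637 front -0.1557 mintip 0.0502
th0.40 bar s-0.1620 z0.0945 lip s-0.1452 z0.0494 front -0.1660 mintip 0.0345
th0.30 bar s-0.1706 z0.0779 lip s-0.1494 z0.0347 front -0.1746 mintip 0.0179
th0.20 bar s-0.1775 z0.0605 lip s-0.1521 z0.0196 front -0.1815 mintip 0.0005
th0.10 bar s-0.1827 z0.0424 lip s-0.1533 z0.0043 front -0.1867 mintip -0.0176
th0.05 bar s-0.1846 z0.0333 lip s-0.1534 z-0.0033 front -0.1886 mintip -0.0267
th0.00 bar s-0.1860 z0.0240 lip s-0.1530 z-0.0110 front -0.1900 mintip -0.0360
```

View pics/wrist0.png

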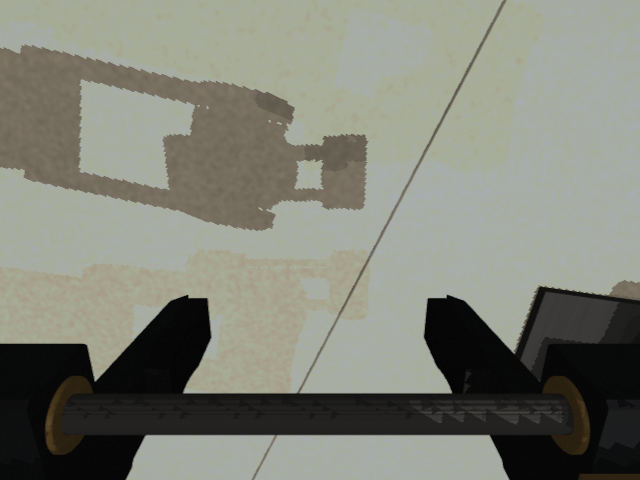

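>>> apply_moves --pt "80 0 0 -1 0.69" --pt "70 0 0 -1 0" --pt "66 0 0 -1 0" --pt "66 0.6 -0.4 -0.9 0" --pt "66 0.8 -0.4 -0.7 0" --pt "66 0.9 -0.5 -0.6 0" --pt "66 1 -0.5 0 0" --pt "66 1 -0.5 0 0" --grip_force 3

```text
time_s: 0.95
eef_pos: [0.3661, -0.3786, 0.4093]
ee_rot: [3.092, 0.543, 0.001]
contact_force: [0.2, -0.1, -0.1]
width: 0.066
```

>>> apply_moves --pt "66 1 0 0 0" --pt "66 1 0 0 0" --pt "66 1 0 0 0" --pt "66 1 0 0 0" --pt "66 0.8 0 0 0" --pt "66 0 0 0 0"

```text
time_s: 1.55
eef_pos: [0.5482, -0.3119, 0.4067]
ee_rot: [-3.091, -0.551, 0.001]
contact_force: [-0.2, -0.4, -0.9]
width: 0.0662
```

```bash
python3 - <<'E'
from h import *
from bench import *
state('a',.052,.14)
d=get_image("wrist"); cv2.imwrite("pics/w1.png",d["image"][:,:,::-1])
d=get_image("scene"); cv2.imwrite("pics/s1.png",d["image"][:,:,::-1])
E
```

```text
t1.55 s=0.0543 w=-0.0158 z=0.2947 width=0.0662  faces front 0.0212 rear 0.0874 F(u,w,z) [ 0.3 -0.3 -0.9]
 yaw turn needed(units, about tool z): 0.04 y.u 1.0003 y.w 0.004 x.u -0.004 x.w 1.0
 shift units tool now [ 0.4  -0.05  3.87] after yaw (x,y,z):  [ 0.39 -0.06  3.87]
```

View pics/w1.png

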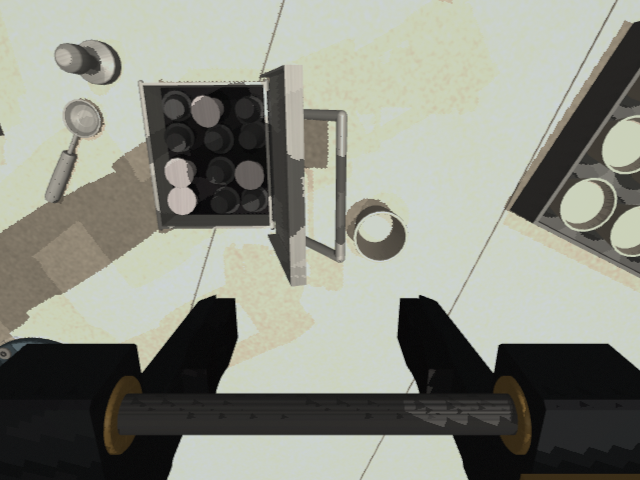

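View pics/s1.png

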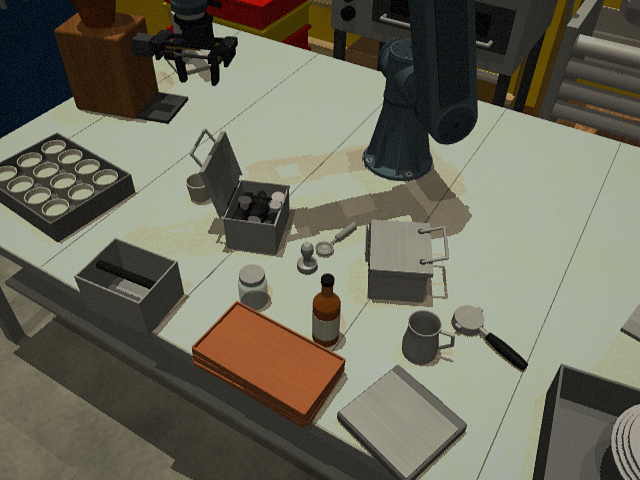

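>>> apply_moves --pt "66 0.4 -0.05 0 0" --pt "66 0 0 0.9 0" --pt "66 0 0 0.9 0" --pt "66 0 0 0.8 0" --pt "66 0 0 0.4 0" --pt "66 0 0 0 0"

```text
time_s: 2.25
eef_pos: [0.5587, -0.3062, 0.2859]
ee_rot: [-3.091, -0.543, 0.005]
contact_force: [0.3, -0.2, 0.4]
width: 0.0657
```

```bash
python3 - <<'E'
from h import *
from bench import *
state('a',.052,.14)
d=get_image("wrist"); cv2.imwrite("pics/w2.png",d["image"][:,:,::-1])
d=get_image("scene"); cv2.imwrite("pics/s2.png",cv2.resize(d["image"][20:220,120:380,::-1],None,fx=3,fy=3,interpolation=2))
d=get_image("top"); cv2.imwrite("pics/t2.png",d["image"][:,:,::-1])
E
```

```text
t2.25 s=0.0526 w=-0.0040 z=0.1739 width=0.0657  faces front 0.0197 rear 0.0854 F(u,w,z) [0.3 0.2 0.4]
 yaw turn needed(units, about tool z): -0.01 y.u 1.0003 y.w -0.001 x.u 0.001 x.w 1.0
 shift units tool now [ 0.1  -0.01  0.85] after yaw (x,y,z):  [ 0.1  -0.01  0.85]
```

View pics/w2.png

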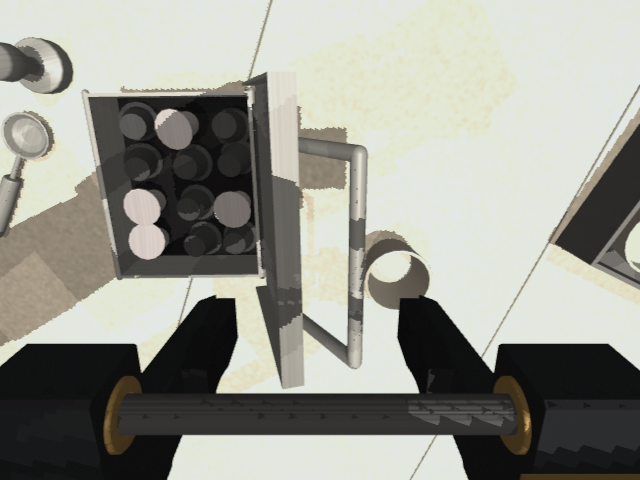

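View pics/s2.png

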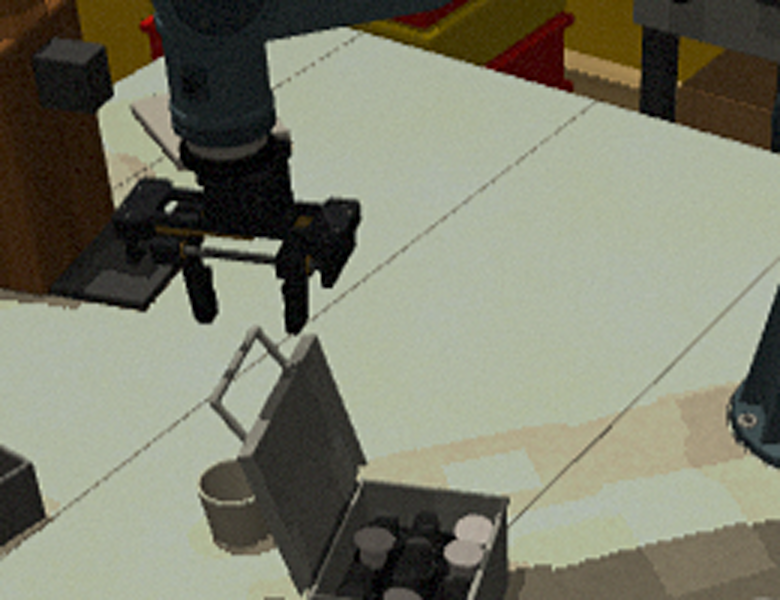

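```bash
python3 - <<'E'
from h import *
from bench import *
d=load("scene0");o=get_obs()
print(proj(d,o["eef_pos"]), "bar",proj(d,np.array([.5697,-.3232,.286])),"bar hinge model",proj(d,H['a'][0]+H['a'][1]*.071+[0,0,.174]))
t=load("top0");print("top tcp",proj(t,o["eef_pos"]))
E
```

```text
(np.float64(204.41701309114586), np.float64(139.09581700911087)) bar (np.float64(197.59680056450262), np.float64(140.48385932951777)) bar hinge model (np.float64(198.1188012694058), np.float64(140.42495164234793))
top tcp (np.float64(501.8777868176537), np.float64(232.40575719293759))
```

View pics/t2.png

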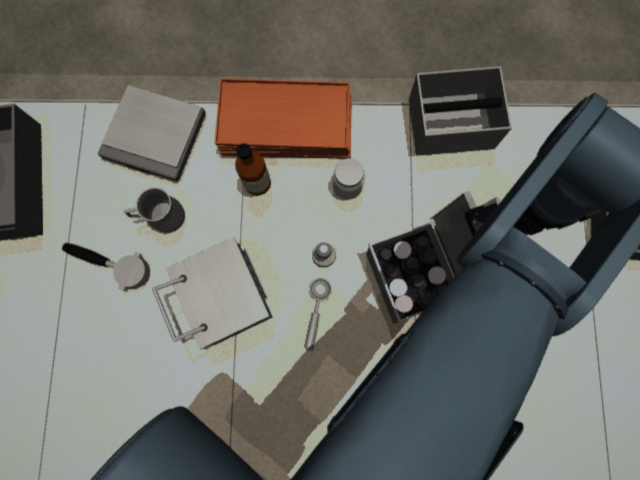

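```bash
python3 - <<'E'
from h import *
d=load("scene0"); print(proj(d,np.array([.2347,-.5243,.1995])))
w=load("wrist0")
M=R.from_rotvec([-3.07072777e+00,-6.55714805e-01,5.8e-5]).as_matrix();p=np.array([.23474,-.52428,.19946])
for u,v in [(185,300),(200,302),(207,300),(440,300),(450,302),(205,320),(200,340),(170,330),(320,415)]:
    q=rng(w,u,v); print(u,v,np.round(w["range_z"][v,u],3),np.round(M.T@(q-p),4))
i=cv2.imread("pics/scene0.png")
cv2.imwrite("pics/g0.png",cv2.resize(i[10:110,160:270],None,fx=6,fy=6))
E
```

```text
(np.float64(219.3023867531034), np.float64(92.02941685033099))
185 300 0.157 [ 0.0129 -0.0513 -0.0459]
200 302 0.159 [ 0.011  -0.0462 -0.0441]
207 300 0.162 [ 0.0105 -0.0442 -0.0414]
440 300 0.161 [ 0.011   0.0485 -0.0423]
450 302 0.158 [ 0.0117  0.0515 -0.0453]
205 320 0.159 [ 0.0043 -0.0443 -0.0463]
200 340 0.152 [ 0.0011 -0.0441 -0.0553]
170 330 0.139 [ 0.0115 -0.0506 -0.0653]
320 415 0.081 [ 0.0271  0.0005 -0.1218]
```

View pics/g0.png

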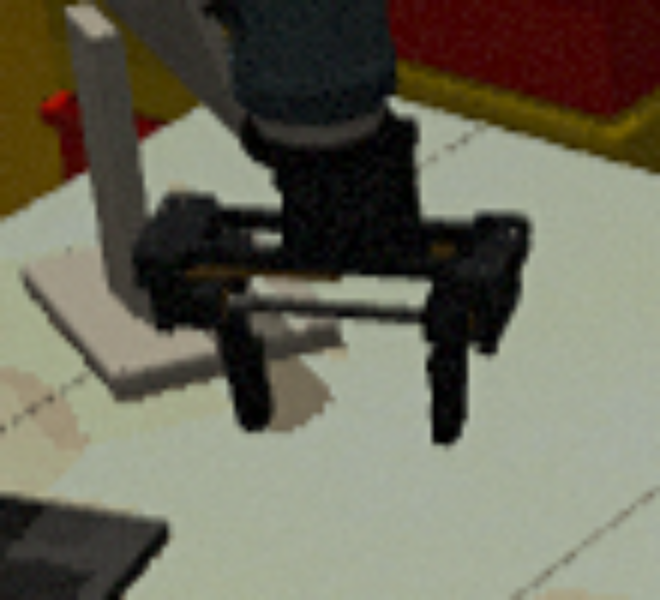

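```bash
python3 - <<'E'
from h import *
from bench import *
w=get_image("wrist"); o=get_obs(); np.savez("pics/w3.npz",**w)
M=R.from_rotvec(o["ee_rot"]).as_matrix();p=o["eef_pos"]
# all pixels near gripper -> tool frame
v,u=np.mgrid[0:480:4,0:640:4]
K=w["intrinsics"];E=w["extrinsics"];z=w["range_z"][v,u]
c=np.stack([(u-K[0,2])/K[0,0]*z,-(v-K[1,2])/K[1,1]*z,-z],-1)
q=((c-E[:3,3])@E[:3,:3]-p)@M
for vv in [296,304,312,320,340,350,360,380,396,412,428,440,460,476]:
    r=vv//4; print(vv,[(uu,)+tuple(np.round(q[r,uu//4]*1000).astype(int)) for uu in (20,90,120,180,212,232,320,400,430,480,540)])
E
```

```text
296 [(20, np.int64(-156), np.int64(-387), np.int64(287)), (90, np.int64(-156), np.int64(-298), np.int64(286)), (120, np.int64(-156), np.int64(-257), np.int64(287)), (180, np.int64(-157), np.int64(-180), np.int64(289)), (212, np.int64(13), np.int64(-42), np.int64(-42)), (232, np.int64(-157), np.int64(-112), np.int64(289)), (320, np.int64(-156), np.int64(3), np.int64(288)), (400, np.int64(-136), np.int64(98), np.int64(249)), (430, np.int64(-157), np.int64(143), np.int64(289)), (480, np.int64(-158), np.int64(211), np.int64(290)), (540, np.int64(-158), np.int64(290), np.int64(291))]
304 [(20, np.int64(-168), np.int64(-391), np.int64(288)), (90, np.int64(-166), np.int64(-300), np.int64(285)), (120, np.int64(-168), np.int64(-259), np.int64(288)), (180, np.int64(-168), np.int64(-181), np.int64(289)), (212, np.int64(11), np.int64(-41), np.int64(-46)), (232, np.int64(12), np.int64(-33), np.int64(-47)), (320, np.int64(-168), np.int64(3), np.int64(288)), (400, np.int64(9), np.int64(33), np.int64(-41)), (430, np.int64(12), np.int64(42), np.int64(-48)), (480, np.int64(-168), np.int64(212), np.int
[... 6236 characters left out ...]
7), np.int64(288)), (480, np.int64(1), np.int64(40), np.int64(-108)), (540, np.int64(23), np.int64(41), np.int64(-129))]
476 [(20, np.int64(18), np.int64(-57), np.int64(-128)), (90, np.int64(20), np.int64(-43), np.int64(-129)), (120, np.int64(14), np.int64(-40), np.int64(-124)), (180, np.int64(-465), np.int64(-213), np.int64(287)), (212, np.int64(-465), np.int64(-164), np.int64(287)), (232, np.int64(-467), np.int64(-133), np.int64(289)), (320, np.int64(-466), np.int64(3), np.int64(288)), (400, np.int64(-467), np.int64(127), np.int64(289)), (430, np.int64(-467), np.int64(170), np.int64(289)), (480, np.int64(-2), np.int64(40), np.int64(-110)), (540, np.int64(20), np.int64(41), np.int64(-129))]
```

```bash
sed -i 's/p=o\["eef_pos"\];M/p=o["eef_pos"]+np.array([0,0,.041]);M/' h.py; python3 - <<'E'
from h import *
state('a',.052,.138)
E
```

```text
t2.45 s=0.0545 w=-0.0025 z=0.2200 width=0.0658  faces front 0.0216 rear 0.0874 F(u,w,z) [-0.6  0.5  0. ]
 yaw turn needed(units, about tool z): -0.01 y.u 1.0003 y.w -0.001 x.u 0.001 x.w 1.0
 shift units tool now [ 0.06 -0.07  2.05] after yaw (x,y,z):  [ 0.06 -0.06  2.05]
```

>>> apply_moves --pt "66 0 0 0.5 0" --pt "66 0 0 0.5 0" --pt "66 0 0 0.5 0" --pt "66 0 0 0.3 0" --pt "66 0 0 0.2 0" --pt "66 0 0 0 0"

```text
time_s: 3.05
eef_pos: [0.5599, -0.3067, 0.2081]
ee_rot: [-3.094, -0.545, 0.001]
contact_force: [0.2, 0.5, 0.3]
width: 0.066
```

```bash
cat > look.py <<'E'
import sys
from h import *
from bench import *
n=sys.argv[1]; b=sys.argv[2]
state(b)
a=get_image("wrist")["image"]; s=get_image("scene")["image"]
x0=120 if b=='a' else 280; y0=20 if b=='a' else 110
c=cv2.resize(s[y0:y0+240,x0:x0+200],(400,480),interpolation=2)
cv2.imwrite(f"pics/{n}.png",np.hstack([cv2.resize(a,(400,300)).copy() if 0 else a[120:480:1,120:520][:360],c[:360]])[:,:,::-1])
E
python3 look.py l1 a
```

```text
t3.05 s=0.0534 w=-0.0030 z=0.1371 width=0.0660  faces front 0.0204 rear 0.0864 F(u,w,z) [-0.4  0.3  0.3]
 yaw turn needed(units, about tool z): -0.00 y.u 1.0003 y.w -0.0 x.u 0.0 x.w 1.0
```

View pics/l1.png

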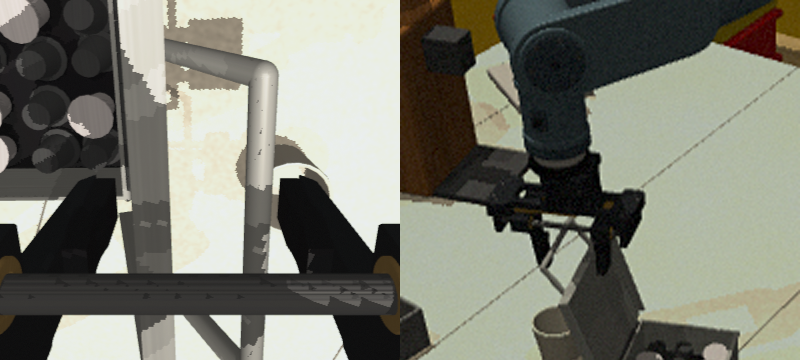

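>>> apply_moves --pt "66 0 -0.18 0 0" --pt "64 0 -0.15 0 0" --pt "62 0 -0.15 0 0" --pt "58 0 -0.15 0 0" --pt "56 0 -0.12 0 0" --pt "55 0 0 0 0"

```text
time_s: 3.75
eef_pos: [0.5495, -0.2776, 0.2084]
ee_rot: [-3.093, -0.546, 0.0]
contact_force: [0.4, -0.6, -0.9]
width: 0.055
```

```bash
python3 look.py l2 a
```

```text
t3.75 s=0.0225 w=-0.0029 z=0.1374 width=0.0550  faces front -0.0050 rear 0.0500 F(u,w,z) [ 0.7  0.2 -0.9]
 yaw turn needed(units, about tool z): 0.00 y.u 1.0003 y.w 0.0 x.u -0.0 x.w 1.0
```

View pics/l2.png

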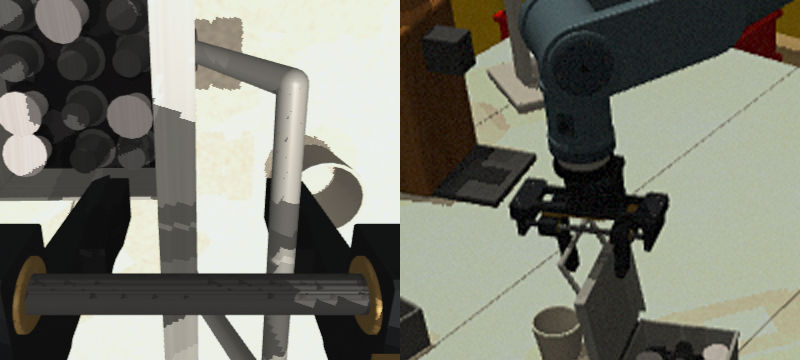

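>>> apply_moves --pt "54 0 -0.15 0 0" --pt "52 0 -0.15 0 0" --pt "50 0 -0.12 0 0" --pt "49 0 -0.08 0 0" --pt "49 0 -0.08 0 0" --pt "49 0 -0.08 0 0" --pt "49 0 0 0 0"

```text
time_s: 4.55
eef_pos: [0.5406, -0.2533, 0.2084]
ee_rot: [-3.094, -0.545, 0.0]
contact_force: [-0.2, -0.2, 0.1]
width: 0.0491
```

```bash
python3 look.py l3 a
```

```text
t4.55 s=-0.0034 w=-0.0029 z=0.1374 width=0.0491  faces front -0.0279 rear 0.0212 F(u,w,z) [ 0.1 -0.2  0.1]
 yaw turn needed(units, about tool z): -0.00 y.u 1.0003 y.w -0.0 x.u 0.0 x.w 1.0
```

View pics/l3.png

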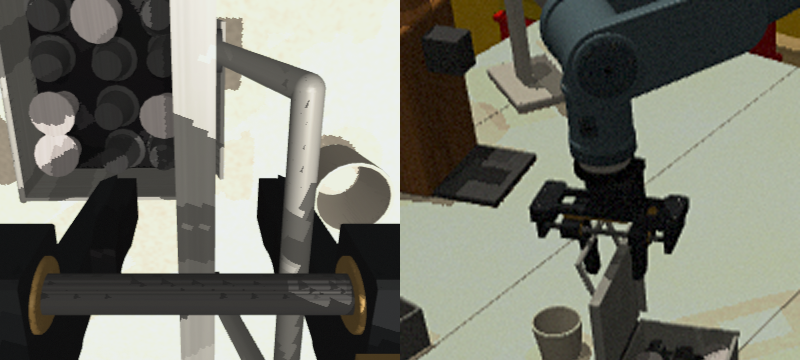

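>>> apply_moves --pt "49 0 -0.08 0 0" --pt "49 0 -0.08 0 0" --pt "49 0 -0.08 0 0" --pt "49 0 -0.08 0 0" --pt "49 0 0 0 0"

```text
time_s: 5.15
eef_pos: [0.5362, -0.2412, 0.2084]
ee_rot: [-3.094, -0.545, 0.0]
contact_force: [0.3, -0.1, -1.5]
width: 0.0492
```

```bash
python3 look.py l4 a
```

```text
t5.15 s=-0.0163 w=-0.0029 z=0.1374 width=0.0492  faces front -0.0409 rear 0.0083 F(u,w,z) [ 0.2  0.2 -1.5]
 yaw turn needed(units, about tool z): 0.00 y.u 1.0003 y.w 0.0 x.u -0.0 x.w 1.0
```

View pics/l4.png

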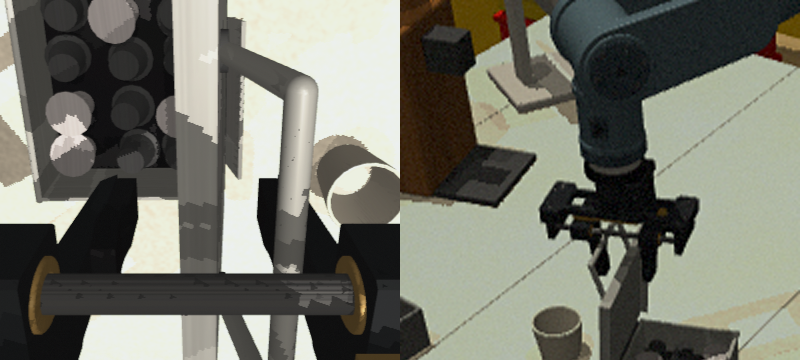

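>>> apply_moves --pt "49 0 -0.1 0 0" --pt "49 0 -0.1 0 0" --pt "49 0 -0.1 0 0" --pt "49 0 -0.1 0.03 0" --pt "49 0 -0.1 0.03 0" --pt "49 0 0 0 0"

```text
time_s: 5.85
eef_pos: [0.5292, -0.2221, 0.2056]
ee_rot: [-3.093, -0.545, 0.001]
contact_force: [-0.0, 1.1, 0.5]
width: 0.0492
```

```bash
python3 look.py l5 a
```

```text
t5.85 s=-0.0367 w=-0.0030 z=0.1346 width=0.0492  faces front -0.0613 rear -0.0121 F(u,w,z) [-1.1  0.4  0.5]
 yaw turn needed(units, about tool z): 0.00 y.u 1.0003 y.w 0.0 x.u -0.0 x.w 1.0
```

View pics/l5.png

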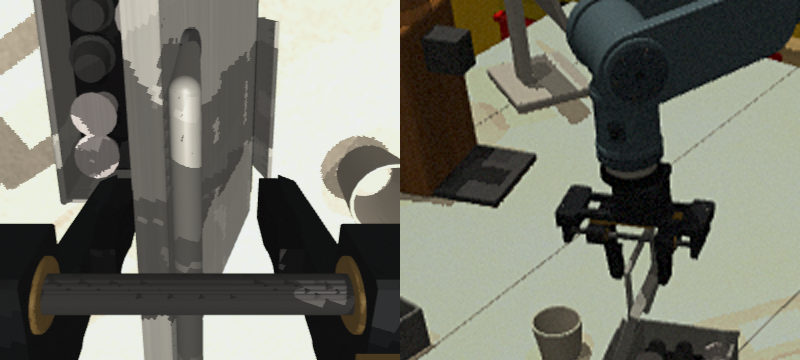

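>>> apply_moves --pt "49 0 -0.13 0.06 0" --pt "49 0 -0.13 0.07 0" --pt "49 0 -0.13 0.08 0" --pt "49 0 -0.13 0.08 0" --pt "49 0 -0.13 0.09 0" --pt "49 0 -0.12 0.08 0" --pt "49 0 0 0 0"

```text
time_s: 6.65
eef_pos: [0.5184, -0.1929, 0.1868]
ee_rot: [-3.093, -0.545, 0.001]
contact_force: [-1.7, 1.6, 1.2]
width: 0.0492
```

```bash
python3 look.py l6 a
```

```text
t6.65 s=-0.0678 w=-0.0031 z=0.1158 width=0.0492  faces front -0.0924 rear -0.0432 F(u,w,z) [-2.1 -1.1  1.2]
 yaw turn needed(units, about tool z): 0.00 y.u 1.0003 y.w 0.0 x.u -0.0 x.w 1.0
```

View pics/l6.png

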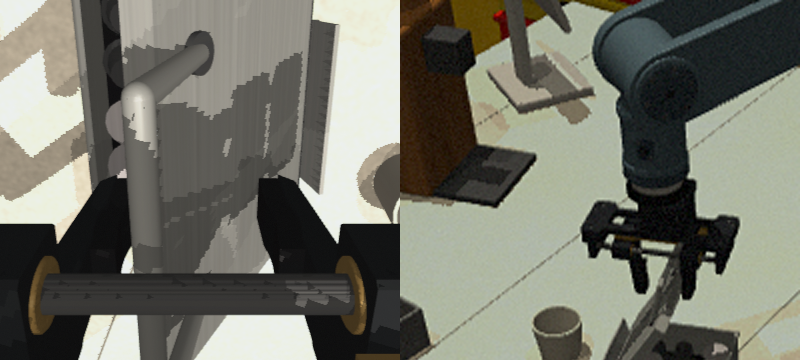

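>>> apply_moves --pt "49 0 -0.12 0.08 0" --pt "49 0 -0.12 0.08 0" --pt "49 0 -0.12 0.08 0" --pt "49 0 -0.12 0.08 0" --pt "49 0 -0.12 0.08 0" --pt "49 0 0 0 0"

```text
time_s: 7.35
eef_pos: [0.5102, -0.1703, 0.1708]
ee_rot: [-3.093, -0.545, 0.001]
contact_force: [-1.0, 1.8, -0.6]
width: 0.0489
```

```bash
python3 look.py l7 a
```

```text
t7.35 s=-0.0918 w=-0.0031 z=0.0998 width=0.0489  faces front -0.1162 rear -0.0673 F(u,w,z) [-2.  -0.3 -0.6]
 yaw turn needed(units, about tool z): 0.00 y.u 1.0003 y.w 0.0 x.u -0.0 x.w 1.0
```

View pics/l7.png

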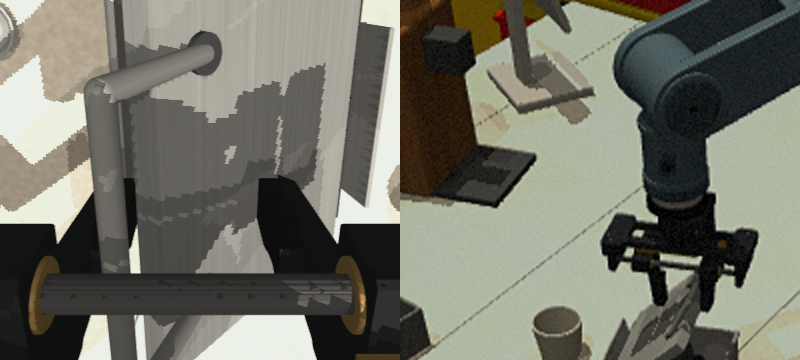

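>>> apply_moves --pt "49 0 -0.12 0.04 0" --pt "49 0 -0.12 0.05 0" --pt "49 0 -0.12 0.05 0" --pt "49 0 -0.12 0.05 0" --pt "49 0 -0.11 0.05 0" --pt "49 0 -0.11 0.06 0" --pt "49 0 0 0 0"

```text
time_s: 8.15
eef_pos: [0.5008, -0.144, 0.1591]
ee_rot: [-3.093, -0.545, 0.001]
contact_force: [-1.5, 2.7, 0.5]
width: 0.0489
```

```bash
python3 look.py l8 a
```

```text
t8.15 s=-0.1197 w=-0.0029 z=0.0881 width=0.0489  faces front -0.1442 rear -0.0952 F(u,w,z) [-3.  -0.5  0.5]
 yaw turn needed(units, about tool z): 0.00 y.u 1.0003 y.w 0.0 x.u -0.0 x.w 1.0
```

View pics/l8.png

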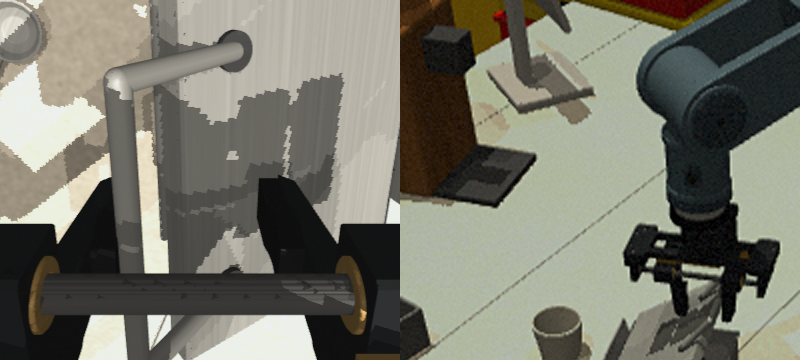

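>>> apply_moves --pt "49 0 -0.1 0.06 0" --pt "49 0 -0.1 0.07 0" --pt "49 0 -0.1 0.08 0" --pt "49 0 -0.09 0.08 0" --pt "49 0 -0.08 0.08 0" --pt "49 0 -0.08 0.08 0" --pt "49 0 0 0 0"

```text
time_s: 8.95
eef_pos: [0.4932, -0.1237, 0.1409]
ee_rot: [-3.093, -0.545, 0.001]
contact_force: [-1.4, 1.9, -0.9]
width: 0.049
```

```bash
python3 look.py l9 a
```

```text
t8.95 s=-0.1414 w=-0.0031 z=0.0699 width=0.0490  faces front -0.1660 rear -0.1169 F(u,w,z) [-2.2 -0.6 -0.9]
 yaw turn needed(units, about tool z): -0.00 y.u 1.0003 y.w -0.0 x.u 0.0 x.w 1.0
```

View pics/l9.png

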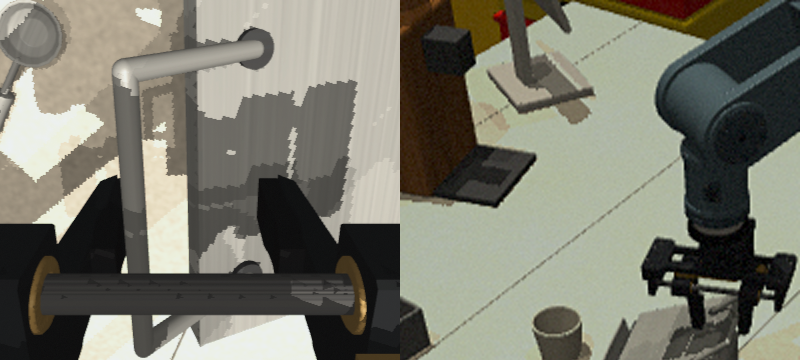

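```bash
cat > ang.py <<'E'
import sys
from h import *
from bench import *
def ang(b):
    w=get_image("wrist");h,u=H[b];wv=np.array([-u[1],u[0],0])
    v,c=np.mgrid[0:290:3,0:640:3];K=w["intrinsics"];E=w["extrinsics"];z=w["range_z"][v,c]
    q=(np.stack([(c-K[0,2])/K[0,0]*z,-(v-K[1,2])/K[1,1]*z,-z],-1)-E[:3,3])@E[:3,:3]-h
    s=q@u;W=q@wv;Z=q[...,2]
    m=(z>0)&(W>.015)&(W<.08)&(s>-.15)&(s<.03)&(Z>-.015)
    lo=m&(Z<.5)
    pts=np.stack([s[lo],Z[lo]],1)
    # lid plane: RANSAC line via cv2
    best=None;rg=np.random.default_rng(0)
    for _ in range(300):
        a,bb=pts[rg.choice(len(pts),2,False)];dd=bb-a;n=np.hypot(*dd)
        if n<.03: continue
        r=abs((pts-a)@np.array([-dd[1],dd[0]])/n)<.003
        if best is None or r.sum()>best.sum(): best=r
    vx,vy,x0,y0=cv2.fitLine(pts[best].astype(np.float32),cv2.DIST_L2,0,1e-4,1e-4).ravel()
    if vx>0:vx,vy=-vx,-vy
    print("lid angle %.3f  offset z at hinge %.4f  n=%d/%d"%(np.arctan2(vy,-vx),y0-vy/vx*x0,best.sum(),len(pts)))
    # bar points
    m=(z>0)&(abs(W-.02)<.03)&(s<-.155)&(s>-.215)&(Z>-.03)
    if m.sum()>5:
        k=Z[m]>np.percentile(Z[m],90)-.004
        print("bar top z %.4f at s %.4f n=%d"%(np.percentile(Z[m],95),np.median(s[m][k]),m.sum()))
if __name__=="__main__": state(sys.argv[1]);ang(sys.argv[1])
E
python3 ang.py a
```

```text
t9.05 s=-0.1411 w=-0.0031 z=0.0704 width=0.0490  faces front -0.1656 rear -0.1166 F(u,w,z) [-3.2 -2.2  0.5]
 yaw turn needed(units, about tool z): -0.00 y.u 1.0003 y.w -0.0 x.u 0.0 x.w 1.0
lid angle 0.385  offset z at hinge 0.0053  n=4392/5130
bar top z 0.0985 at s -0.1627 n=207
```

>>> apply_moves --pt "49 0 -0.07 0.09 0" --pt "49 0 -0.06 0.09 0" --pt "49 0 -0.06 0.1 0" --pt "49 0 -0.05 0.1 0" --pt "49 0 -0.05 0.1 0" --pt "49 0 -0.05 0.1 0" --pt "49 0 -0.05 0.1 0" --pt "49 0 0 0 0"

```text
time_s: 9.9
eef_pos: [0.4878, -0.1092, 0.1135]
ee_rot: [-3.093, -0.545, 0.002]
contact_force: [-1.9, 2.4, -2.1]
width: 0.0489
```

```bash
python3 ang.py a
```

```text
t9.90 s=-0.1569 w=-0.0032 z=0.0425 width=0.0489  faces front -0.1814 rear -0.1325 F(u,w,z) [-2.9 -0.9 -2.1]
 yaw turn needed(units, about tool z): -0.00 y.u 1.0003 y.w -0.0 x.u 0.0 x.w 1.0
lid angle 0.188  offset z at hinge 0.0050  n=5036/5181
bar top z 0.0646 at s -0.1776 n=214
```

>>> apply_moves --pt "49 0 -0.02 0.06 0" --pt "49 0 -0.02 0.06 0" --pt "49 0 -0.02 0.06 0" --pt "49 0 -0.02 0.06 0" --pt "49 0 -0.02 0.06 0" --pt "49 0 -0.02 0.06 0" --pt "49 0 0 0 0"

```text
time_s: 10.65
eef_pos: [0.4867, -0.1052, 0.0996]
ee_rot: [-3.094, -0.545, 0.0]
contact_force: [-1.0, 1.3, -1.1]
width: 0.0489
```

```bash
python3 ang.py a
```

```text
t10.65 s=-0.1611 w=-0.0029 z=0.0286 width=0.0489  faces front -0.1855 rear -0.1366 F(u,w,z) [-1.6 -0.5 -1.1]
 yaw turn needed(units, about tool z): -0.00 y.u 1.0003 y.w -0.0 x.u 0.0 x.w 1.0
lid angle 0.107  offset z at hinge 0.0049  n=4996/5136
bar top z 0.0502 at s -0.1816 n=208
```

>>> apply_moves --pt "49 0 -0.01 0.06 0" --pt "49 0 -0.01 0.06 0" --pt "49 0 -0.01 0.06 0" --pt "49 0 -0.01 0.06 0" --pt "49 0 -0.01 0.05 0" --pt "49 0 -0.01 0.05 0" --pt "49 0 -0.01 0 0"

```text
time_s: 11.4
eef_pos: [0.4858, -0.1027, 0.0861]
ee_rot: [3.094, 0.545, -0.0]
contact_force: [-2.2, 1.2, -0.8]
width: 0.049
```

```bash
python3 ang.py a
```

```text
t11.40 s=-0.1637 w=-0.0029 z=0.0151 width=0.0490  faces front -0.1882 rear -0.1392 F(u,w,z) [-1.9 -1.7 -0.8]
 yaw turn needed(units, about tool z): -0.00 y.u 1.0003 y.w -0.0 x.u 0.0 x.w 1.0
lid angle 0.035  offset z at hinge 0.0048  n=5110/5246
bar top z 0.0367 at s -0.1844 n=206
```

Nearly shut (0.035 rad). Ease the finger further off, then lift.

>>> apply_moves --pt "49 0 -0.02 0 0" --pt "49 0 -0.02 0 0" --pt "49 0 -0.03 0 0" --pt "51 0 -0.03 0 0" --pt "53 0 0 0 0" --pt "55 0 0 0 0"

```text
time_s: 12.05
eef_pos: [0.4846, -0.099, 0.0865]
ee_rot: [3.094, 0.545, 0.001]
contact_force: [0.4, 0.6, -0.2]
width: 0.0547
```

```bash
python3 ang.py a
```

```text
t12.05 s=-0.1676 w=-0.0028 z=0.0155 width=0.0547  faces front -0.1950 rear -0.1403 F(u,w,z) [-0.4  0.6 -0.2]
 yaw turn needed(units, about tool z): -0.00 y.u 1.0003 y.w -0.0 x.u 0.0 x.w 1.0
lid angle 0.004  offset z at hinge 0.0048  n=4834/4961
bar top z 0.0307 at s -0.1853 n=214
```

>>> apply_moves --pt "60 0 0 -0.3 0" --pt "65 0 0 -0.8 0" --pt "70 0 0 -1 0" --pt "80 0 0 -1 0" --pt "88 0 0 -1 0" --pt "88 0 0 0 0"

```text
time_s: 12.7
eef_pos: [0.4877, -0.1003, 0.2578]
ee_rot: [3.087, 0.544, 0.016]
contact_force: [0.9, 0.8, 1.5]
width: 0.0879
```

```bash
python3 - <<'E'
from h import *
from bench import *
state('a');state('b',-.16,.12)
d=get_image("top");cv2.imwrite("pics/t4.png",d["image"][:,:,::-1])
E
```

```text
t12.70 s=-0.1654 w=-0.0003 z=0.1868 width=0.0879  faces front -0.2093 rear -0.1214 F(u,w,z) [-0.4  1.1  1.5]
 yaw turn needed(units, about tool z): -0.00 y.u 1.0002 y.w -0.0 x.u 0.0 x.w 1.0
t12.70 s=0.2191 w=-0.1261 z=0.1868 width=0.0879  faces front 0.1751 rear 0.2630 F(u,w,z) [-0.3  1.1  1.5]
 yaw turn needed(units, about tool z): -1.04 y.u 0.994 y.w -0.109 x.u 0.109 x.w 0.994
 shift units tool now [ 2.09 -9.78  1.6 ] after yaw (x,y,z):  [ 3.15 -9.48  1.67]
```

View pics/t4.png

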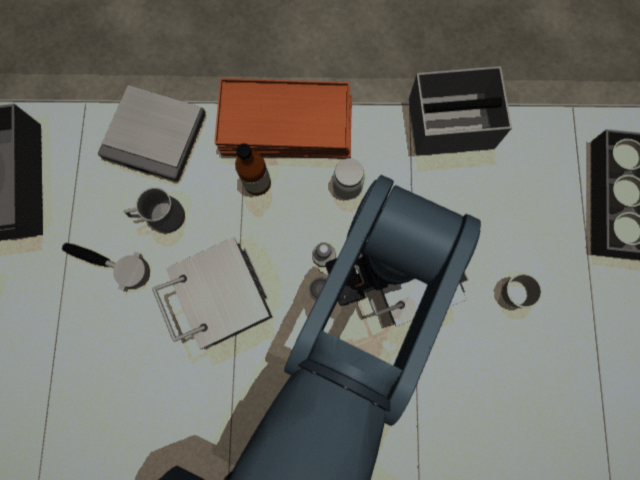

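>>> apply_moves --pt "88 0 0 0 -1" --pt "88 0.35 -1 0 0" --pt "88 0.35 -1 0 0" --pt "88 0.35 -1 0 0" --pt "88 0.35 -1 0 0" --pt "88 0.35 -1 0 0" --pt "88 0.35 -1 0 0" --pt "88 0.35 -1 0 0"

```text
time_s: 13.55
eef_pos: [0.4486, 0.1973, 0.2492]
ee_rot: [-3.061, -0.706, 0.003]
contact_force: [0.3, 0.2, 0.4]
width: 0.088
```

>>> apply_moves --pt "88 0.35 -1 0 0" --pt "88 0.35 -1 0 0" --pt "88 0 -0.5 0 0" --pt "88 0 0 0 0"

```text
time_s: 13.95
eef_pos: [0.4292, 0.2999, 0.2489]
ee_rot: [-3.06, -0.712, 0.005]
contact_force: [-0.2, 0.9, 0.7]
width: 0.0879
```

```bash
sed -i 's/W>.015/W>.03/' ang.py;  python3 - <<'E'
from h import *
state('b',-.156,.015)
E
python3 ang.py b; python3 look.py l20 b
```

```text
t13.95 s=-0.1657 w=-0.0017 z=0.1779 width=0.0879  faces front -0.2096 rear -0.1217 F(u,w,z) [-0.9  0.2  0.7]
 yaw turn needed(units, about tool z): -0.01 y.u 1.0 y.w -0.001 x.u 0.001 x.w 1.0
 shift units tool now [0.05 0.24 4.07] after yaw (x,y,z):  [0.04 0.24 4.07]
t13.95 s=-0.1657 w=-0.0017 z=0.1779 width=0.0879  faces front -0.2096 rear -0.1217 F(u,w,z) [-0.9  0.2  0.7]
 yaw turn needed(units, about tool z): -0.01 y.u 1.0 y.w -0.001 x.u 0.001 x.w 1.0
lid angle 0.003  offset z at hinge 0.0049  n=1518/1647
bar top z 0.0308 at s -0.1857 n=94
t14.00 s=-0.1641 w=-0.0016 z=0.1780 width=0.0883  faces front -0.2082 rear -0.1200 F(u,w,z) [-0.5  0.   0.8]
 yaw turn needed(units, about tool z): -0.02 y.u 1.0 y.w -0.002 x.u 0.002 x.w 1.0
```

View pics/l20.png

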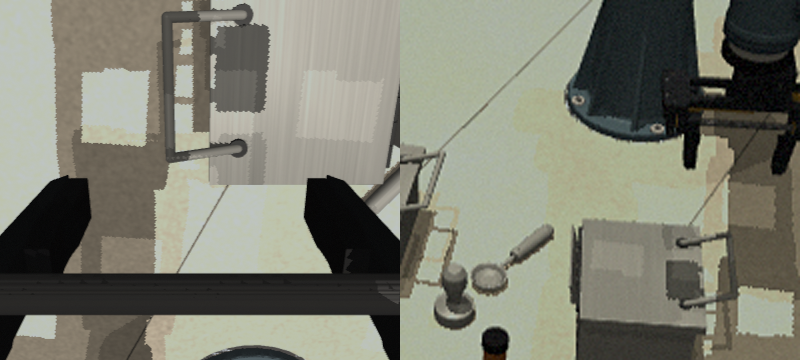

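>>> apply_moves --pt "88 0.04 0 0.8 0" --pt "88 0 0 0.9 0" --pt "88 0 0 0.9 0" --pt "88 0 0 0.7 0" --pt "88 0 0 0.45 0" --pt "88 0 0 0.2 0" --pt "88 0 0 0 0"

```text
time_s: 14.8
eef_pos: [0.4325, 0.2974, 0.0914]
ee_rot: [3.061, 0.703, -0.003]
contact_force: [0.6, 0.3, -0.2]
width: 0.088
```

```bash
python3 ang.py b; python3 look.py l21 b
```

```text
t14.80 s=-0.1620 w=0.0001 z=0.0204 width=0.0880  faces front -0.2060 rear -0.1180 F(u,w,z) [-0.   0.7 -0.2]
 yaw turn needed(units, about tool z): -0.06 y.u 1.0 y.w -0.006 x.u 0.006 x.w 1.0
lid angle 0.004  offset z at hinge 0.0048  n=3928/4054
bar top z 0.0311 at s -0.1855 n=193
t14.85 s=-0.1622 w=0.0010 z=0.0215 width=0.0881  faces front -0.2062 rear -0.1182 F(u,w,z) [-0.4  0.7  0.9]
 yaw turn needed(units, about tool z): -0.06 y.u 1.0 y.w -0.006 x.u 0.006 x.w 1.0
```

View pics/l21.png

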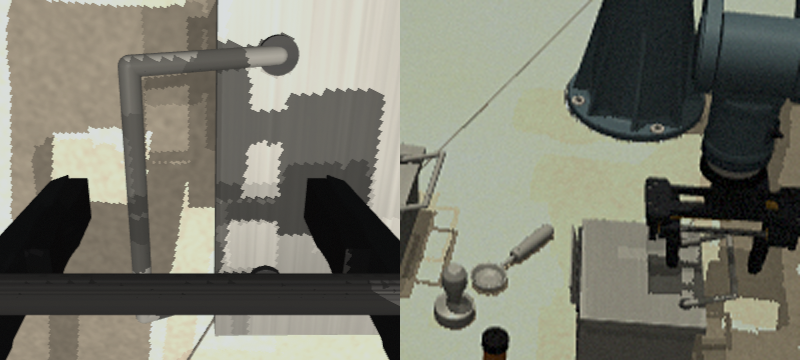

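>>> apply_moves --pt "88 0 0.12 0.15 0" --pt "88 0 0.1 0 0" --pt "88 0 0.05 0 0" --pt "88 0 0.03 0 0" --pt "88 0 0.03 0 0" --pt "88 0 0 0 0"

```text
time_s: 15.55
eef_pos: [0.4386, 0.2867, 0.0864]
ee_rot: [-3.061, -0.706, -0.0]
contact_force: [-0.0, -0.3, 0.8]
width: 0.0881
```

```bash
python3 ang.py b
```

```text
t15.55 s=-0.1497 w=0.0009 z=0.0154 width=0.0881  faces front -0.1938 rear -0.1057 F(u,w,z) [ 0.3 -0.2  0.8]
 yaw turn needed(units, about tool z): -0.05 y.u 1.0 y.w -0.005 x.u 0.005 x.w 1.0
lid angle 0.004  offset z at hinge 0.0048  n=4460/4592
bar top z 0.0308 at s -0.1850 n=187
```

>>> apply_moves --pt "88 0 0.04 0 0" --pt "88 0 0.03 0 0" --pt "88 0 0.03 0 0" --pt "88 0 0 0 0"

```text
time_s: 16.0
eef_pos: [0.4402, 0.2832, 0.0863]
ee_rot: [-3.061, -0.706, 0.0]
contact_force: [0.6, -0.5, -0.1]
width: 0.0882
```

```bash
python3 ang.py b
```

```text
t16.00 s=-0.1459 w=0.0008 z=0.0153 width=0.0882  faces front -0.1900 rear -0.1018 F(u,w,z) [ 0.7  0.3 -0.1]
 yaw turn needed(units, about tool z): -0.04 y.u 1.0 y.w -0.005 x.u 0.005 x.w 1.0
lid angle 0.004  offset z at hinge 0.0049  n=4614/4743
bar top z 0.0309 at s -0.1849 n=188
```

>>> apply_moves --pt "88 0 0.02 0 0" --pt "88 0 0.02 0 0"

```text
time_s: 16.25
eef_pos: [0.4403, 0.283, 0.0862]
ee_rot: [-3.059, -0.705, 0.001]
contact_force: [-3.6, 8.2, -0.5]
width: 0.0879
```

```bash
python3 ang.py b
```

```text
t16.25 s=-0.1456 w=0.0008 z=0.0152 width=0.0879  faces front -0.1896 rear -0.1016 F(u,w,z) [-8.9  0.4 -0.5]
 yaw turn needed(units, about tool z): -0.05 y.u 1.0 y.w -0.005 x.u 0.005 x.w 1.0
lid angle 0.005  offset z at hinge 0.0048  n=4608/4740
bar top z 0.0308 at s -0.1850 n=190
```

>>> apply_moves --pt "88 0 0.01 -0.1 0" --pt "88 0 0.01 -0.1 0"

```text
time_s: 16.5
eef_pos: [0.4407, 0.282, 0.0942]
ee_rot: [-3.06, -0.706, 0.001]
contact_force: [-0.8, 4.4, -1.2]
width: 0.0878
```

```bash
python3 ang.py b
```

```text
t16.50 s=-0.1446 w=0.0007 z=0.0232 width=0.0878  faces front -0.1885 rear -0.1007 F(u,w,z) [-4.3  1.2 -1.2]
 yaw turn needed(units, about tool z): -0.04 y.u 1.0 y.w -0.004 x.u 0.004 x.w 1.0
lid angle 0.045  offset z at hinge 0.0049  n=4492/4631
bar top z 0.0387 at s -0.1838 n=188
```

>>> apply_moves --pt "88 0 0.025 -0.12 0" --pt "88 0 0.025 -0.12 0" --pt "88 0 0.035 -0.12 0"

```text
time_s: 16.85
eef_pos: [0.442, 0.2791, 0.1087]
ee_rot: [-3.059, -0.706, 0.001]
contact_force: [-3.1, 7.0, 0.1]
width: 0.0882
```

```bash
python3 ang.py b
```

```text
t16.85 s=-0.1414 w=0.0006 z=0.0377 width=0.0882  faces front -0.1855 rear -0.0973 F(u,w,z) [-7.6  0.4  0.1]
 yaw turn needed(units, about tool z): -0.04 y.u 1.0 y.w -0.004 x.u 0.004 x.w 1.0
lid angle 0.124  offset z at hinge 0.0049  n=4401/4540
bar top z 0.0529 at s -0.1807 n=189
```

>>> apply_moves --pt "88 0 0.03 -0.13 0" --pt "88 0 0.035 -0.13 0" --pt "88 0 0.045 -0.13 0" --pt "88 0 0.05 -0.13 0"

```text
time_s: 17.3
eef_pos: [0.4449, 0.2733, 0.1296]
ee_rot: [-3.059, -0.706, 0.001]
contact_force: [-3.1, 6.2, 1.0]
width: 0.0884
```

```bash
python3 ang.py b
```

```text
t17.30 s=-0.1350 w=0.0006 z=0.0586 width=0.0884  faces front -0.1791 rear -0.0908 F(u,w,z) [-7. -0.  1.]
 yaw turn needed(units, about tool z): -0.04 y.u 1.0 y.w -0.004 x.u 0.004 x.w 1.0
lid angle 0.237  offset z at hinge 0.0051  n=3838/4268
bar top z 0.0733 at s -0.1742 n=190
```

>>> apply_moves --pt "88 0 0.06 -0.155 0" --pt "88 0 0.07 -0.155 0" --pt "88 0 0.08 -0.155 0" --pt "88 0 0.085 -0.155 0"

```text
time_s: 17.75
eef_pos: [0.45, 0.2631, 0.1547]
ee_rot: [-3.058, -0.706, 0.001]
contact_force: [-4.9, 8.2, 1.9]
width: 0.0886
```

```bash
python3 ang.py b
```

```text
t17.75 s=-0.1235 w=0.0007 z=0.0837 width=0.0886  faces front -0.1678 rear -0.0792 F(u,w,z) [-9.5 -0.8  1.9]
 yaw turn needed(units, about tool z): -0.04 y.u 1.0 y.w -0.004 x.u 0.004 x.w 1.0
lid angle 0.381  offset z at hinge 0.0053  n=3138/3621
bar top z 0.0980 at s -0.1628 n=191
```

>>> apply_moves --pt "88 0 0.08 -0.17 0" --pt "88 0 0.1 -0.17 0" --pt "88 0 0.11 -0.17 0" --pt "88 0 0.12 -0.17 0"

```text
time_s: 18.2
eef_pos: [0.458, 0.247, 0.1821]
ee_rot: [-3.061, -0.706, -0.0]
contact_force: [-0.8, 4.8, 1.8]
width: 0.088
```

```bash
python3 ang.py b; python3 look.py l22 b
```

```text
t18.20 s=-0.1056 w=0.0007 z=0.1111 width=0.0880  faces front -0.1496 rear -0.0616 F(u,w,z) [-4.6  1.4  1.8]
 yaw turn needed(units, about tool z): -0.04 y.u 1.0 y.w -0.004 x.u 0.004 x.w 1.0
lid angle 0.552  offset z at hinge 0.0057  n=2503/3233
t18.25 s=-0.1046 w=0.0012 z=0.1123 width=0.0882  faces front -0.1487 rear -0.0605 F(u,w,z) [-4.7 -2.3  3.3]
 yaw turn needed(units, about tool z): -0.04 y.u 1.0 y.w -0.005 x.u 0.005 x.w 1.0
```

View pics/l22.png

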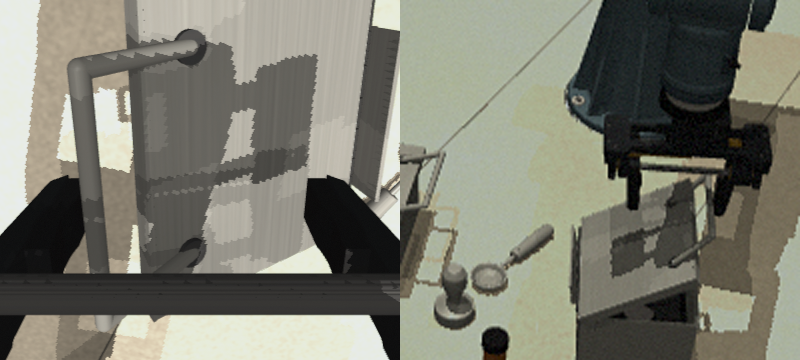

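>>> apply_moves --pt "88 0 0.13 -0.13 0" --pt "88 0 0.14 -0.13 0" --pt "88 0 0.14 -0.12 0"

```text
time_s: 18.65
eef_pos: [0.465, 0.2335, 0.1976]
ee_rot: [-3.058, -0.706, -0.001]
contact_force: [-3.3, 8.2, 7.0]
width: 0.0878
```

```bash
python3 ang.py b
```

```text
t18.65 s=-0.0904 w=0.0010 z=0.1266 width=0.0878  faces front -0.1343 rear -0.0465 F(u,w,z) [-8.8  0.6  7. ]
 yaw turn needed(units, about tool z): -0.04 y.u 1.0 y.w -0.004 x.u 0.004 x.w 1.0
lid angle 0.664  offset z at hinge 0.0067  n=2190/2899
```

>>> apply_moves --pt "88 0 0.14 -0.17 0" --pt "88 0 0.16 -0.15 0" --pt "88 0 0.17 -0.14 0" --pt "88 0 0.18 -0.13 0"

```text
time_s: 19.1
eef_pos: [0.4769, 0.2079, 0.2205]
ee_rot: [3.061, 0.705, -0.0]
contact_force: [0.3, 2.0, 0.3]
width: 0.0878
```

```bash
python3 ang.py b; python3 look.py l23 b
```

```text
t19.10 s=-0.0621 w=0.0004 z=0.1495 width=0.0878  faces front -0.1061 rear -0.0182 F(u,w,z) [-1.7  1.2  0.3]
 yaw turn needed(units, about tool z): -0.05 y.u 1.0 y.w -0.005 x.u 0.005 x.w 1.0
lid angle 0.861  offset z at hinge 0.0073  n=1776/2527
t19.15 s=-0.0610 w=0.0007 z=0.1504 width=0.0882  faces front -0.1051 rear -0.0169 F(u,w,z) [0.7 0.8 0.8]
 yaw turn needed(units, about tool z): -0.05 y.u 1.0 y.w -0.005 x.u 0.005 x.w 1.0
```

View pics/l23.png

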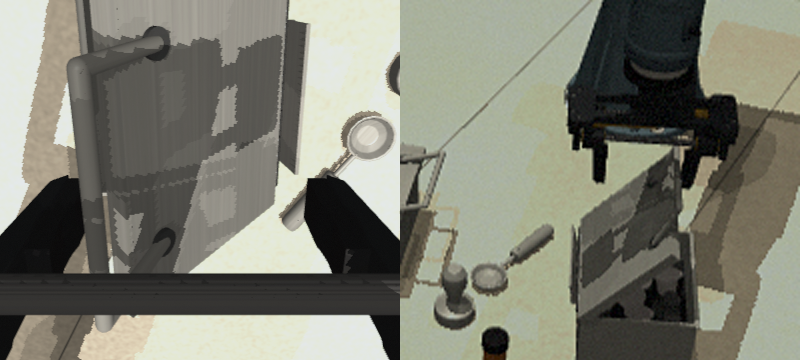

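>>> apply_moves --pt "88 0 0.04 0.08 0" --pt "88 0 0.04 0.08 0" --pt "88 0 0.06 0.04 0"

```text
time_s: 19.55
eef_pos: [0.4784, 0.2037, 0.2114]
ee_rot: [-3.061, -0.707, 0.002]
contact_force: [-0.8, 1.2, 0.9]
width: 0.0882
```

```bash
python3 ang.py b
```

```text
t19.55 s=-0.0577 w=-0.0001 z=0.1404 width=0.0882  faces front -0.1018 rear -0.0136 F(u,w,z) [-1.5 -0.2  0.9]
 yaw turn needed(units, about tool z): -0.04 y.u 1.0 y.w -0.004 x.u 0.004 x.w 1.0
lid angle 0.890  offset z at hinge 0.0071  n=1942/2786
```

>>> apply_moves --pt "88 0 0.17 -0.12 0" --pt "88 0 0.18 -0.11 0" --pt "88 0 0.19 -0.09 0" --pt "88 0 0.19 -0.08 0" --pt "88 0 0.19 -0.06 0"

```text
time_s: 20.1
eef_pos: [0.4957, 0.1699, 0.2314]
ee_rot: [3.061, 0.705, 0.001]
contact_force: [-0.1, 1.5, 0.4]
width: 0.0881
```

```bash
python3 ang.py b
```

```text
t20.10 s=-0.0197 w=0.0005 z=0.1604 width=0.0881  faces front -0.0638 rear 0.0243 F(u,w,z) [-1.4  0.6  0.4]
 yaw turn needed(units, about tool z): -0.05 y.u 1.0 y.w -0.005 x.u 0.005 x.w 1.0
lid angle 1.115  offset z at hinge 0.0093  n=1489/2220
```

>>> apply_moves --pt "88 0 0.2 -0.05 0" --pt "88 0 0.2 -0.05 0" --pt "88 0 0.2 -0.03 0" --pt "88 0 0.2 0 0" --pt "88 0 0.2 0 0" --pt "88 0 0.2 0 0" --pt "88 0 0.2 0 0"

```text
time_s: 20.85
eef_pos: [0.5198, 0.1196, 0.2358]
ee_rot: [3.061, 0.706, -0.0]
contact_force: [0.1, -0.2, 0.2]
width: 0.0882
```

```bash
python3 look.py l24 b
```

```text
t20.85 s=0.0360 w=-0.0001 z=0.1648 width=0.0882  faces front -0.0081 rear 0.0801 F(u,w,z) [ 0.3 -0.   0.2]
 yaw turn needed(units, about tool z): -0.04 y.u 1.0 y.w -0.005 x.u 0.005 x.w 1.0
```

View pics/l24.png

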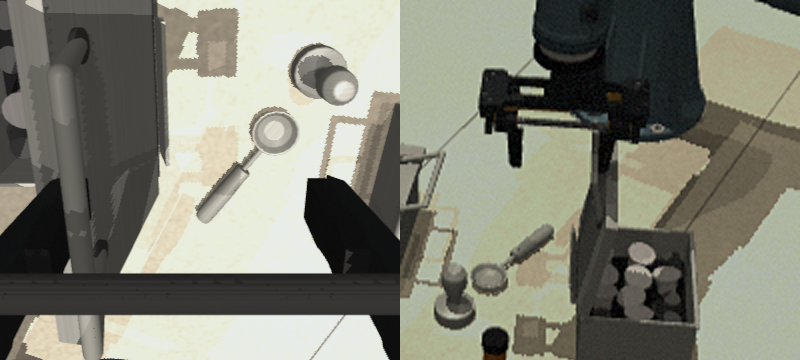

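>>> apply_moves --pt "88 0 0.15 0 0" --pt "88 0 0.15 0 0" --pt "88 0 0.15 0 0" --pt "88 0 0.15 0 0" --pt "88 0 0.12 0 0" --pt "88 0 0.12 0 0" --pt "88 0 0.12 0 0" --pt "88 0 0.1 0 0"

```text
time_s: 21.75
eef_pos: [0.5384, 0.0818, 0.2359]
ee_rot: [3.061, 0.706, 0.0]
contact_force: [0.1, 1.2, -0.6]
width: 0.0879
```

```bash
python3 look.py l25 b
```

```text
t21.75 s=0.0781 w=-0.0002 z=0.1649 width=0.0879  faces front 0.0342 rear 0.1221 F(u,w,z) [-1.1  0.6 -0.6]
 yaw turn needed(units, about tool z): -0.04 y.u 1.0 y.w -0.005 x.u 0.005 x.w 1.0
```

View pics/l25.png

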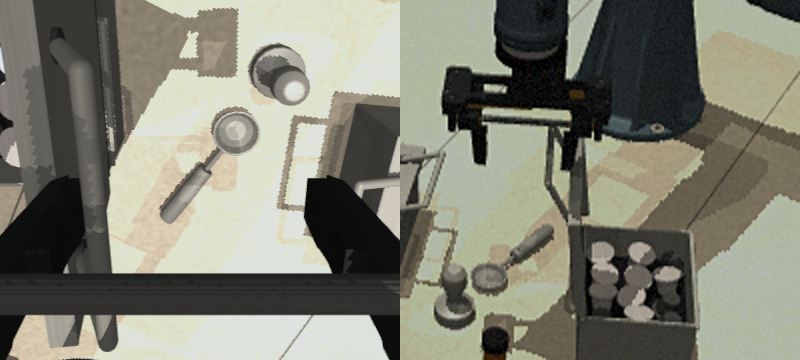

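>>> apply_moves --pt "88 0 0.1 0 0" --pt "88 0 0.1 0 0" --pt "88 0 0.1 0 0" --pt "88 0 0.1 0 0" --pt "88 0 0 0 0"

```text
time_s: 22.35
eef_pos: [0.5454, 0.0673, 0.2359]
ee_rot: [3.061, 0.705, 0.0]
contact_force: [1.0, -0.1, 0.1]
width: 0.0881
```

```bash
python3 look.py l26 b
```

```text
t22.35 s=0.0943 w=-0.0003 z=0.1649 width=0.0881  faces front 0.0502 rear 0.1384 F(u,w,z) [0.5 0.9 0.1]
 yaw turn needed(units, about tool z): -0.05 y.u 1.0 y.w -0.005 x.u 0.005 x.w 1.0
```

View pics/l26.png

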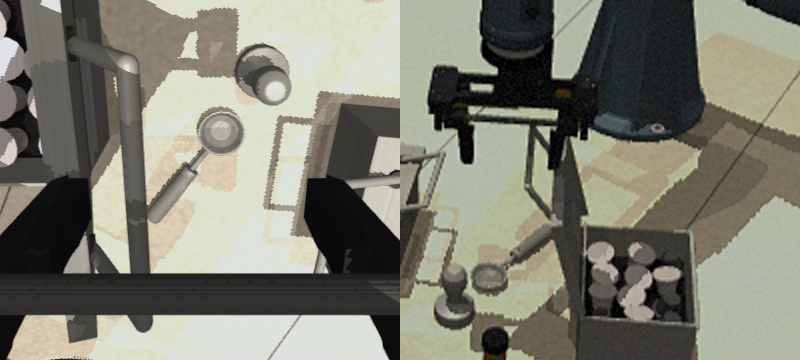

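>>> apply_moves --pt "88 0 0 -0.4 0" --pt "88 0 0 -0.8 0" --pt "88 0 0 -1 0" --pt "88 0 0 -1 0" --pt "88 -1 0 0 0" --pt "88 -1 0 0 0" --pt "88 -1 0 0 0" --pt "88 0 0 0 0"

```text
time_s: 23.25
eef_pos: [0.4346, 0.0145, 0.3645]
ee_rot: [3.061, 0.703, 0.001]
contact_force: [0.8, 0.6, -0.4]
width: 0.088
```

>>> apply_moves --pt "88 -0.5 1 0 0" --pt "88 0 1 0 0" --pt "88 0 1 0 0" --pt "88 0 1 0 0" --pt "88 0 1 0 0" --pt "88 0 1 0 0" --pt "88 0 1 0 0" --pt "88 0 0 0 0"

```text
time_s: 24.05
eef_pos: [0.5432, -0.249, 0.3613]
ee_rot: [-3.061, -0.7, 0.003]
contact_force: [-1.1, -0.1, 0.3]
width: 0.0876
```

```bash
python3 - <<'E'
from h import *
from bench import *
for n in ["top","scene"]:
    d=get_image(n);np.savez(f"pics/{n}9.npz",**d);cv2.imwrite(f"pics/{n}9.png",d["image"][:,:,::-1])
state('a')
E
```

```text
t24.15 s=-0.0102 w=0.0014 z=0.2917 width=0.0881  faces front -0.0543 rear 0.0338 F(u,w,z) [-0.4 -0.1  0.9]
 yaw turn needed(units, about tool z): 0.99 y.u 0.9949 y.w 0.103 x.u -0.103 x.w 0.995
```

View pics/top9.png

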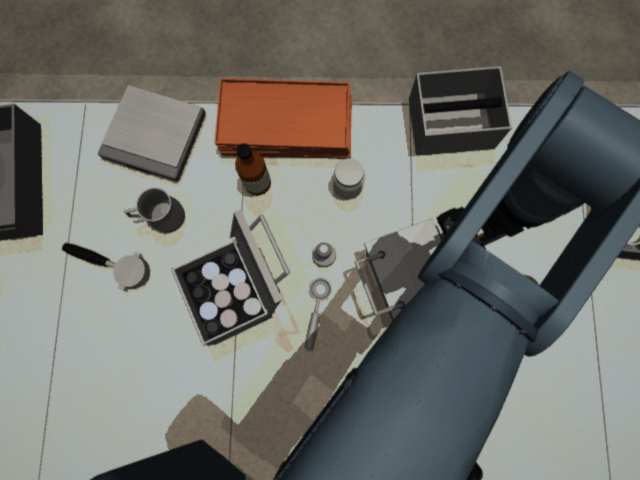

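View pics/scene9.png

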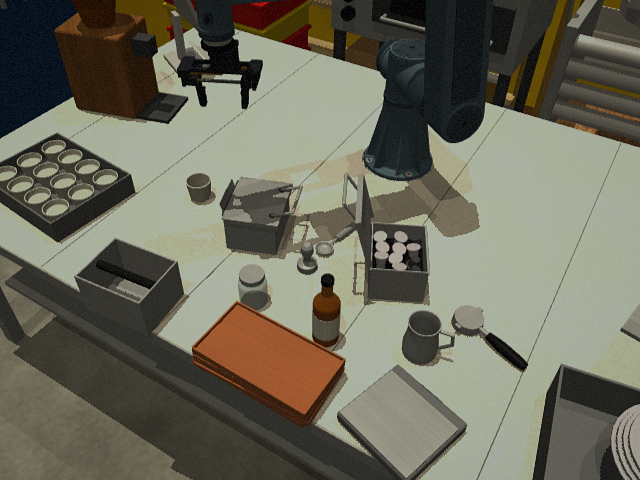

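```bash
python3 - <<'E'
from h import *
a=load("top0");b=load("top9");h,u=H['b']
m=onz(b,274,246,.286);print("bar B",m,"s",(m-h)@u,rng(b,275,246)-h)
h,u=H['b'];wv=np.array([-u[1],u[0],0])
for n,p in [("front rim L",(174,266)),("front rim R",(207,342))]:
    q=onz(b,*p,.11)-h;print(n,q@u,q@wv)
# same-thing shifts, by template matching of small patches
for n,(x,y) in dict(tamper=(324,253),spoon=(319,290),pf=(130,270),cup=(520,292),jar=(349,176),syrup=(253,170),pitcher=(157,210)).items():
    t=a["image"][y-14:y+14,x-14:x+14];s=b["image"][y-24:y+24,x-24:x+24]
    r=cv2.matchTemplate(s,t,cv2.TM_CCOEFF_NORMED);_,v,_,l=cv2.minMaxLoc(r);print(n,l[0]-10,l[1]-10,round(v,2))
E
python3 ang.py a
python3 ang.py a|tail -2;
```

```text
bar B [0.53316974 0.08878405 0.286     ] s 0.06959773303784898 [ 0.02822653 -0.06548116  0.17880927]
front rim L -0.13719307791943644 0.08961027187604927
front rim R -0.13485383037261844 -0.08285575443599699
tamper 0 0 1.0
spoon 0 0 0.95
pf 0 0 1.0
cup -10 -2 0.51
jar 0 0 1.0
syrup 0 0 0.99
pitcher 0 0 1.0
t24.15 s=-0.0102 w=0.0014 z=0.2917 width=0.0881  faces front -0.0543 rear 0.0338 F(u,w,z) [-0.4 -0.1  0.9]
 yaw turn needed(units, about tool z): 0.99 y.u 0.9949 y.w 0.103 x.u -0.103 x.w 0.995
lid angle 0.005  offset z at hinge 0.0049  n=815/869
bar top z 0.0310 at s -0.1849 n=57
lid angle 0.004  offset z at hinge 0.0050  n=811/871
bar top z 0.0311 at s -0.1842 n=57
```

```bash
python3 -c "
from bench import *
print(job_done())"
```

```text
the job is handed in; nothing more can be done
None
```

I shut bin A's lid and opened bin B's, and handed the job in at about 24 s on the robot clock, against the 61 s allowed. The hand-in gave no verdict.

**Bin A:** I held the open fingers either side of the handle bar without closing on it, pushed the lid over upright with the rear finger and let it down on the front finger. It was at 0.035 rad when I drew the finger away.

**Bin B:** I raised the lid by pressing one finger lightly against the front of its bar and moving up and over until it fell back on its stop. The highest force I read there was about 11 N, taken between moves only.

| Last check | Result |
|---|---|
| Lid A | 0.004–0.005 rad (limit 0.05) |
| Lid B bar | 70 mm behind the hinge line, about 176 mm above it (71 and 174 on the stop) |
| Bin A | no visible shift; lid and bar measured where the start model puts them |
| Bin B | front rim about 7–9 mm from the start model's position, partly measuring error |
| Tamper, spoon, portafilter, jar, syrup, pitcher | zero pixel shift in the top camera |
| Robot | clear of everything, contact force at noise level |

- **Cup:** the arm hid it in the last top view, so that match failed. In the scene view it stood where it was at the start.
- **Fingertips:** both cameras showed the fingertips about 41 mm above the reported tool point. I allowed for this throughout, and the contacts came where that put them.

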